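# Close a laboratory pressure reactor with the tommy bar

### The job

Close the pressure reactor: take the orange-handled tommy bar off its rest, push it fully into the holes of the ring nut one after another and turn the nut clockwise (seen from above) until it clamps the cover firmly, at about 1.5 N m, and not beyond 2 N m or the seal is crushed. Turn the nut only with the bar, then lay the bar back on its rest as it was and leave everything else where it stands.

Things in the scene. Friction and masses are not known exactly. Their poses are not given: they have to be found in the camera images.
- rig: Cradle bolted to the bench, holding the steel reactor upright: base plate 200 x 190 x 12 mm, origin on the vessel's axis at bench level; its -x side faces the robot. Four 16 mm posts, 148 mm high, at x = +-30, y = +-72 mm in its frame; between the front two the bar can swing only 55 degrees to either side of the cradle's -x direction.
- collar: Steel ring nut, 84 mm wide, from 20 mm below to 16 mm above its origin, which is on the vessel's axis at the height of the holes (about 123 mm above the bench). Eight blind radial holes 12 mm wide, 22 mm deep, every 45 degrees, one along its own +x axis (turns with the nut). Clockwise from above screws it down, 8 mm a turn, at 0.6 N m of thread drag; it stays where left.
- cover: Flat fixed steel cover on the vessel's seal, with a plug standing through the nut's 37 mm opening. Origin on the axis, on its upper face. The nut runs free for 0.2 to 0.4 turn before it bears on the cover (the seal's thickness differs, so this must be felt); then the torque climbs above the 0.6 N m of drag by about 0.3 N m for each 0.1 rad.
- bar_grip (a point): Grip point of the loose tommy bar, on its centre line: steel rod 10 mm in diameter, 170 mm long, about 0.15 kg, with an orange sleeve 18 mm in diameter from 65 mm behind to 33 mm ahead of this point. x axis along the bar to the tip. With the bar fully in a hole this point is 120 mm from the nut's axis.
- bar_tip (a point): The rounded tip of the bar's bare steel end, 100 mm ahead of the grip point along the bar. In a hole the bar has 1 mm of play all round, so the nut trails it by about 0.1 rad. The torque on the nut is the push times its distance from the nut's axis, less the moment about the vertical with which the grip holds the bar back (up to 0.7 N m when the gripper turns with the bar).
- rest: Grey bar rest fixed to the bench, base 150 x 70 x 8 mm, origin at bench level in its middle; two V notches, 10 mm thick, at x = -52 mm (under the sleeve) and +60 mm (under the bare rod). The bar lies along its x axis, tip towards +x, centre line 55 mm above the bench, grip point within 4 mm of the rest's middle.
- tipbox_mid (a point): Centre of a loose pale pipette tip box, 124 x 89 x 62 mm. Leave alone.
- washbottle_mid (a point): Middle of a loose white wash bottle, 62 mm in diameter, 187 mm high; 75 mm above its foot. Leave alone.
- beaker_mid (a point): Middle of a loose glass beaker, 84 mm in diameter, 100 mm high. Leave alone.
- pipette1_mid (a point): Middle of a loose lying pipette with blue marks, 270 mm long, 22 mm high. Leave alone.
- pipette2_mid (a point): Middle of a loose lying pipette with yellow marks, 270 mm long, 22 mm high. Leave alone.
- seal_mid (a point): Centre of a spare white seal ring lying on the bench, 62 mm in diameter, 6 mm thick. Leave alone.
- spanner_mid (a point): Middle of a loose steel spanner, 130 mm long, lying on the bench. Leave alone.
Mind the look-alikes: they are no part of the job. What is meant by the part that bears bar_grip is not yellow, and is the larger of those in its own colour.

How it is judged (in metres and radians):
On the way, in this order (a step that is already met when the one before it is completed fails the run):
1. the bar is pushed deep into a hole of the ring nut (distance between bar_tip and collar below 0.03 m), for 0.2 s.
2. the ring nut clamps the cover (contact force between collar and cover above 35 N), for 0.2 s.
At the end, for the whole second after the job is handed in: The nut clamps the cover with more than 35 N (about 1 N m), and the bar lies still in both notches of its rest, tip to the same end as before: grip point within 20 mm of the rest's middle along it, 6 mm across it and 7 mm in height, within 7 degrees of its line (contact force between collar and cover above 35 N and x of bar_grip in the frame of rest between -0.02 and 0.02 m and y of bar_grip in the frame of rest between -0.006 and 0.006 m and z of bar_grip in the frame of rest between 0.048 and 0.061 m and angle between the x axis of bar_grip and the x axis of rest, either way round below 0.12 rad and x of bar_tip in the frame of rest above 0.05 m); the robot touches nothing.
It fails at once if the nut is overtightened (clamping force above 140 N, over 2 N m) (contact force between collar and cover above 140 N).
It fails at once if the gripper or arm touches the ring nut itself (contact force between any of the fingers, the arm and collar above 3 N).
It fails at once if something else on the bench is shifted by more than 15 mm (distance of any of tipbox_mid, washbottle_mid, beaker_mid, pipette1_mid, pipette2_mid, seal_mid, spanner_mid from where it was at the start of the episode above 0.015 m).
It also fails if it takes over 70 s, if anything falls off the work surface, if the arm or the gripper's body presses on something with over 40 N, if the wrist force passes 120 N, or if a joint passes its speed limit or range.

### The arm

A 6-joint arm with a two-finger parallel gripper is mounted at the origin on the work surface. World frame = base frame: x ahead of the robot, y to its left, z up, the work surface at z = 0. Lengths are in m, angles in degrees, forces in N, time in s.
With the tool pointing down it reaches from about 0.25 to 0.725 m from the base axis. Payload 9.7 kg.
Tool frame: the origin (TCP) lies midway between the tips of the shut fingers; the grasp point (between the pads) lies 19 mm behind it; z points along the fingers, y is the line along which they close (so a half turn about z gives the same grasp; the last joint's range is limited). The gripper opens to 85 mm and grips with 20 to 120 N. Pads are 22 mm wide; open, the fingers measure 114 mm over their backs; the gripper's body (76 mm by 85 mm) begins 54 mm behind the grasp point. The pads swing forward as they close: fully open they stand 13 mm farther back than shut.
Start: joints at [-65.432, 4.979, 10.078, 95.1, 0, 90], TCP at [0.229, -0.5, 0.196] pointing down, gripper open.
Joint ranges: [-179.16, 179.16], [-48.56, 103.87], [-65.8, 70.77], [-126.05, 130.52], [-82.76, 87.17], [-180, 180]. Speed limits (degrees/s): [127.2, 127.2, 147.25, 180, 180, 180].

### API

Orientations are given as [roll, pitch, yaw] about the fixed x, y, z axes, in that order (R = Rz(yaw) Ry(pitch) Rx(roll)).
In Python, from workcell import bot gives the robot as it stands.
- The arm moves only by the shell command python3 -m crank 'ROWS' [FORCE]. ROWS is JSON, a list of rows, each an object with "gripper": the finger opening in mm, from 0 to 85.4; "travel": the shift along the tool's x, y, z in mm, a list of three; "twist": the turn, a rotation vector about the tool's x, y, z in rad, a list of three. In form: [{"gripper": gripper, "travel": [tx, ty, tz], "twist": [rx, ry, rz]}, ...]. A call has 1 to 12 rows; each row shifts and turns the commanded pose from where the row before left it, along the tool's axes as they then stand; what a row does not reach is not made up. A row lasts 1/8 s, in which the tool goes at most 62.5 mm and 10.7 degrees, less where a joint would pass 70% of its speed; a pose out of reach is approached as far as the arm can. A call is refused whole if a number of a shift passes 62.5 or a number of a turn 0.188, either way. A call with a gripper value outside its range is refused whole. The fingers move at their own pace and stop on an object; FORCE is the grip in N (left out, the last holds). Time passes only in rows, so rows that do not move let the fingers close. It gives the time, the measured TCP pose, the force, the opening and the grip force at its end, in the units of the state.
- bot.get_obs(): the state, without advancing time (a new reading comes with each control period).
- bot.camera(name): name is "scene" or "top" or "wrist"; returns the picture (420x560x3 uint8, red, green, blue); there is no depth.
- bot.calibration(name): a dict with "vfov" (degrees; the focal length in pixels is half the picture's height over the tangent of half this angle, whatever the lens; pixels are square), "cx", "cy" (the principal point, pixels), "camera_from_world" (4x4, takes a point from world to camera coordinates). Camera axes: x right, y down, z forward; pixel columns grow to the right and rows downward; lengths in m; the calibration is good to about 2 mm. A picture is of the moment at which its call begins: read the wrist's pose just before it. calibration takes no time and is no camera call; for the wrist camera it gives the pose at the moment of the call.
- bot.job_done(): hands the job in; it is judged then, once.
The state is a dict: "time": time; "q": joint angles; "qd": joint speeds; "joint_efforts": joint torques, N m; "ee_pos": TCP position; "tcp_rot": TCP orientation; "wrist_force": force on the tool from outside, world axes, zero at the start; "torque": the same for the moment, N m; "opening": finger opening in m; "grasp_force": force on a finger pad.
Only numpy, scipy, OpenCV 4.12 (cv2) and the standard library are available. Lean on these libraries where they do the work, as an engineer would, in place of code of your own. Each camera call takes 0.05 s, during which the arm holds its last target. There are 200 camera calls.

## Working session

There is one attempt and no reset: what is moved stays moved. The work goes in short steps, Python scripts to look and compute and a shell command to move; the robot and the scene stay as the last step left them, time stands still between calls to the robot, and variables do not carry over. Pictures are saved under pics/ and viewed, at most 10 in all, crops included, and the job is handed in when it is done.

```bash
mkdir -p pics; ls; python3 - <<'E'
from workcell import bot
import cv2,numpy as np
for n in ("scene","top"):
    im=bot.camera(n); cv2.imwrite(f"pics/{n}0.png",im[:,:,::-1])
    c=bot.calibration(n); print(n,c["vfov"],c["cx"],c["cy"],np.round(np.linalg.inv(c["camera_from_world"]),3).tolist())
print(bot.get_obs())
E
```

```text
pics
scene 53.07650821823422 281.76064476540375 203.543156245817 [[-0.277, 0.659, -0.699, 1.344], [0.961, 0.2, -0.193, 0.231], [0.013, -0.725, -0.688, 0.906], [0.0, 0.0, 0.0, 1.0]]
top 49.30909205541066 279.10409452062345 211.2420233906959 [[-0.026, -0.998, 0.053, 0.443], [-0.999, 0.028, 0.023, -0.027], [-0.025, -0.053, -0.998, 1.332], [0.0, 0.0, 0.0, 1.0]]
{'time': 0.1, 'q': array([-6.54344908e+01,  5.00812112e+00,  1.00399946e+01,  9.50981125e+01,
        9.58293091e-04,  8.99995474e+01]), 'qd': array([ 0.01508602,  0.08807321,  0.18660571, -0.05341634, -0.0076254 ,
        0.03826963]), 'joint_efforts': array([-1.55956113e-03, -5.21559370e+01,  4.65654874e+01,  1.60272449e-02,
       -6.42261693e-05,  4.60825703e-06]), 'ee_pos': array([ 0.22856266, -0.50000629,  0.19496128]), 'tcp_rot': array([-1.79933761e+02, -9.58815670e-04,  2.45659607e+01]), 'wrist_force': array([-0.22811367,  0.37393958,  0.32546069]), 'torque': array([-0.02481989, -0.01136116,  0.00817487]), 'grasp_force': 0.0, 'opening': 0.0855166359447627}
```

View pics/scene0.png

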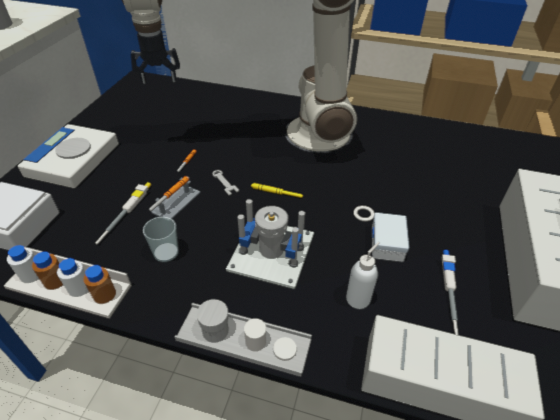

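View pics/top0.png

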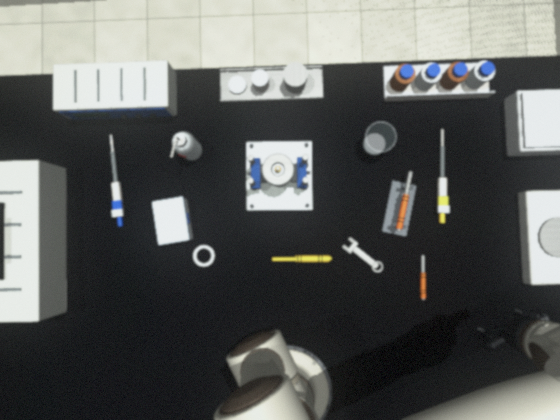

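Orange candidates in the top view are the bar on the grey rest (403,208), a small orange driver (423,280), brown bottles (403,75) and (457,75), and a yellow driver (300,259), which is the wrong colour. I choose the one on the rest, since it is the larger orange one. The rig's nut is at about (278,170).

```bash
cat > h.py <<'E'
from workcell import bot
import cv2,numpy as np
def cal(n):
    c=bot.calibration(n); return (210/np.tan(np.radians(c["vfov"]/2)),c["cx"],c["cy"],np.array(c["camera_from_world"]))
def ray(c,u,v,z):
    f,cx,cy,T=c; W=np.linalg.inv(T); d=W[:3,:3]@[(u-cx)/f,(v-cy)/f,1]; o=W[:3,3]
    return o+d*(z-o[2])/d[2]
def proj(c,P):
    f,cx,cy,T=c; p=T[:3,:3]@np.array(P)+T[:3,3]; return np.array([f*p[0]/p[2]+cx,f*p[1]/p[2]+cy])
def orange(im):
    h=cv2.cvtColor(im,cv2.COLOR_RGB2HSV); return cv2.inRange(h,(3,150,90),(16,255,255))
def blobs(m,amin=30):
    n,l,s,c=cv2.connectedComponentsWithStats(m)
    return [(s[i,4],c[i],cv2.minAreaRect(np.argwhere(l==i)[:,::-1].astype(np.float32))) for i in range(1,n) if s[i,4]>=amin]
E
python3 - <<'E'
from h import *
for n,z in(("top",.055),("scene",.055)):
    im=cv2.imread(f"pics/{n}0.png")[:,:,::-1].copy(); c=cal(n)
    for a,m,r in blobs(orange(im)):
        b=cv2.boxPoints(r); print(n,a,m.round(1),ray(c,*m,z).round(4),np.round(r[1],1),[ray(c,*p,z).round(3)[:2].tolist() for p in b])
im=cv2.imread("pics/top0.png");c=cal("top")
g=cv2.cvtColor(im,cv2.COLOR_BGR2GRAY)
m=cv2.inRange(g,150,255); m[:, :235]=0; m[:,325:]=0; m[:130]=0;m[220:]=0
for a,mm,r in blobs(m,500):
    b=cv2.boxPoints(r); print("rig",a,ray(c,*r[0],.012).round(4),[ray(c,*p,.012).round(4)[:2].tolist() for p in b])
print("scene nut",ray(cal("scene"),271,217,.139),"top nut",ray(c,278,170,.139))
s=cv2.imread("pics/top0.png")[160:250,370:460]; cv2.imwrite("pics/crop1.png",cv2.resize(s,None,fx=6,fy=6))
E
```

```text
top 145 [401.7 211.8] [ 0.5003 -0.3381  0.055 ] [ 4.5 32. ] [[0.459, -0.322], [0.545, -0.343], [0.543, -0.355], [0.456, -0.334]]
top 141 [422.6 285.3] [ 0.2965 -0.3869  0.055 ] [23.  6.] [[0.327, -0.381], [0.327, -0.397], [0.264, -0.395], [0.265, -0.378]]
scene 67 [189.6 155.6] [ 0.3457 -0.3647  0.055 ] [ 4.1 16.3] [[0.378, -0.374], [0.305, -0.371], [0.315, -0.355], [0.387, -0.358]]
scene 158 [176.  186.4] [ 0.4998 -0.3376  0.055 ] [ 5.8 28.4] [[0.539, -0.36], [0.441, -0.335], [0.458, -0.315], [0.554, -0.34]]
scene 129 [ 45.7 265.4] [ 0.8697 -0.5141  0.055 ] [13.  24.6] [[0.877, -0.552], [0.83, -0.523], [0.858, -0.484], [0.903, -0.514]]
scene 146 [ 97.  279.9] [ 0.872 -0.365  0.055] [14.9 24.6] [[0.877, -0.403], [0.83, -0.374], [0.86, -0.334], [0.905, -0.363]]
rig 3602 [0.6189 0.001  0.012 ] [[0.7215, 0.0946], [0.7154, -0.0976], [0.5174, -0.0916], [0.5227, 0.0991]]
scene nut [0.62070264 0.00400222 0.139     ] top nut [6.15221895e-01 5.03969713e-04 1.39000000e-01]
```

View pics/crop1.png

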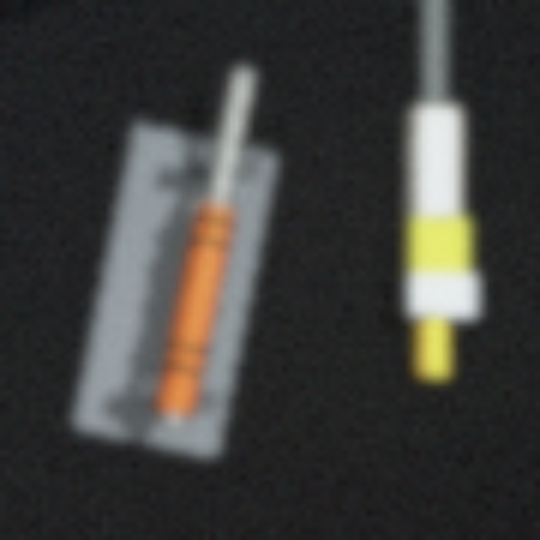

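The crop shows an orange sleeve with a bare steel rod lying on the grey rest, tip pointing away from the robot (up in the picture, crop 245,70). This is the tommy bar. Next I'll get the wrist camera's geometry for planning a view of the nut.

```bash
cat >> h.py <<'E'
from scipy.spatial.transform import Rotation as R
def Rt(o): return R.from_euler("xyz",o["tcp_rot"],degrees=True)
def to(p,yaw,pitch=0,o=None):
    """travel(mm, tool axes) and twist (rad) to reach TCP p, tool x along yaw; pitch tilts z forward"""
    o=o or bot.get_obs(); r=Rt(o)
    g=R.from_euler("z",yaw,degrees=True)*R.from_euler("x",180,degrees=True)*R.from_euler("y",pitch,degrees=True)
    print("travel",(r.inv().apply(np.array(p)-o["ee_pos"])*1e3).round(1),"twist",(r.inv()*g).as_rotvec().round(3))
E
python3 - <<'E'
from h import *
o=bot.get_obs();c=cal("wrist");W=np.linalg.inv(c[3])
print("cam in tool",Rt(o).inv().apply(W[:3,3]-o["ee_pos"]).round(3),"\n",(Rt(o).inv().as_matrix()@W[:3,:3]).round(3),c[:3])
to([.42,0,.26],0); to([.42,0,.26],0,40)
to([.516,-.342,.17],-13.7)
E
```

```text
cam in tool [ 0.083 -0.    -0.178] 
 [[ 0.    -0.947 -0.32 ]
 [ 1.     0.001 -0.   ]
 [ 0.    -0.32   0.947]] (np.float64(335.83047413102526), 285.85856566569305, 214.5709040277282)
travel [ 382.  -375.2  -64.6] twist [-0.001  0.     0.429]
travel [ 382.  -375.2  -64.6] twist [-0.151  0.687  0.411]
travel [327.1 -24.2  25. ] twist [-0.001  0.     0.668]
```

```bash
python3 - <<'E'
from h import *
o=bot.get_obs();r=Rt(o)
g=R.from_euler("z",90,degrees=True)*R.from_euler("x",180,degrees=True)
for s in(45,-45):
    G=g*R.from_euler("x",s,degrees=True)
    if G.apply([0,0,1])[0]>0:
        p=np.array([.36,.03,.31])-G.apply([.083,0,-.178])
        print(p,G.apply([0,0,1]).round(2),(r.inv().apply(p-o["ee_pos"])*1e3).round(1),(r.inv()*G).as_rotvec().round(3))
E
```

```text
[ 0.48586501 -0.053       0.18413499] [ 0.71 -0.   -0.71] [ 419.9 -299.6   11.2] [-0.697  0.447 -1.08 ]
```

```bash
python3 -m crank '[{"gripper":85,"travel":[0,0,-50],"twist":[0,0,0]},{"gripper":85,"travel":[42,-30,0],"twist":[0,0,0]},{"gripper":85,"travel":[42,-30,0],"twist":[0,0,0]},{"gripper":85,"travel":[42,-30,0],"twist":[0,0,0]},{"gripper":85,"travel":[42,-30,0],"twist":[0,0,0]},{"gripper":85,"travel":[42,-30,0],"twist":[0,0,0]},{"gripper":85,"travel":[42,-30,0],"twist":[0,0,0]},{"gripper":85,"travel":[42,-30,0],"twist":[0,0,0]},{"gripper":85,"travel":[42,-30,0],"twist":[0,0,0]},{"gripper":85,"travel":[42,-30,0],"twist":[0,0,0]},{"gripper":85,"travel":[42,-30,0],"twist":[0,0,0]}]' && python3 -m crank '[{"gripper":85,"travel":[0,0,0],"twist":[-0.087,0.056,-0.135]},{"gripper":85,"travel":[0,0,0],"twist":[-0.087,0.056,-0.135]},{"gripper":85,"travel":[0,0,0],"twist":[-0.087,0.056,-0.135]},{"gripper":85,"travel":[0,0,0],"twist":[-0.087,0.056,-0.135]},{"gripper":85,"travel":[0,0,0],"twist":[-0.087,0.056,-0.135]},{"gripper":85,"travel":[0,0,0],"twist":[-0.087,0.056,-0.135]},{"gripper":85,"travel":[0,0,0],"twist":[-0.087,0.056,-0.135]},{"gripper":85,"travel":[0,0,0],"twist":[-0.087,0.056,-0.135]},{"gripper":85,"travel":[0,0,0],"twist":[0,0,0]},{"gripper":85,"travel":[0,0,0],"twist":[0,0,0]}]'
python3 - <<'E'
from h import *
import pickle
c=cal("wrist"); im=bot.camera("wrist"); pickle.dump((c,im),open("w1.pkl","wb"))
cv2.imwrite("pics/w1.png",im[:,:,::-1]); print(proj(c,[.617,0,.139]),proj(c,[.575,0,.123]))
o=bot.get_obs();print(o["ee_pos"],o["tcp_rot"],np.linalg.inv(c[3])[:3,3])
E
```

```text
time: 1.48
ee_pos: [0.4864, -0.0511, 0.2454]
tcp_rot: [180.0, 0.0, 24.6]
wrist_force: [0.6, -1.3, -0.2]
opening: 0.085
grasp_force: 0.0
time: 2.72
ee_pos: [0.5002, -0.0567, 0.2501]
tcp_rot: [136.0, -0.3, 90.0]
wrist_force: [-0.2, -0.6, 0.6]
opening: 0.0853
grasp_force: 0.0
[292.62157887 129.62852277] [248.68296521 131.24663881]
[ 0.50036342 -0.05638481  0.25054883] [135.9254539   -0.24718081  90.04399498] [0.37641815 0.02548061 0.37849149]
```

View pics/w1.png

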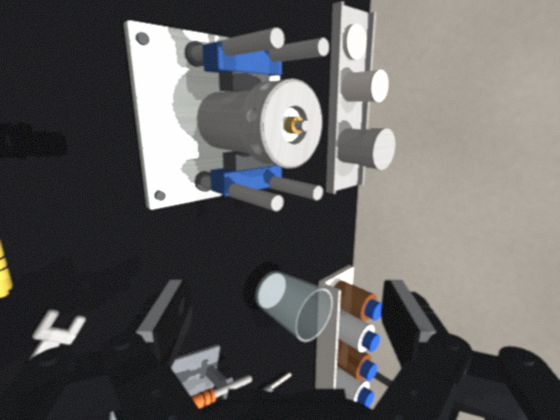

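The nut is seen from the front and above: its top face is at (291,124), the posts' tops at (278,38), (325,47), (278,203) and (322,193). The holes on its rim look like faint dark spots near x=250, so I enlarge that part.

```bash
python3 - <<'E'
from h import *
import pickle
c,im=pickle.load(open("w1.pkl","rb"))
s=cv2.rotate(im[70:180,190:340],cv2.ROTATE_90_COUNTERCLOCKWISE)
g=cv2.createCLAHE(3,(2,2)).apply(cv2.cvtColor(s,cv2.COLOR_RGB2GRAY))
g=cv2.resize(g,None,fx=4,fy=4,interpolation=cv2.INTER_CUBIC)
cv2.imwrite("pics/c2.png",g)
E
```

```text
(no output)
```

View pics/c2.png

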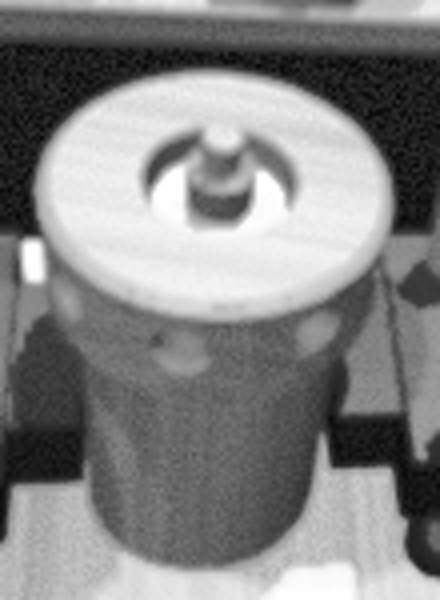

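The crop shows three rim holes: (180,350), (320,335) and (67,297). I fit the top face for the axis and cast rays onto the nut's rim for the angles.

```bash
python3 - <<'E'
from h import *
import pickle
from scipy.optimize import least_squares
c,im=pickle.load(open("w1.pkl","rb"))
g=cv2.cvtColor(im,cv2.COLOR_RGB2GRAY); m=np.zeros_like(g); m[75:172,258:324]=cv2.inRange(g,135,255)[75:172,258:324]
l=cv2.connectedComponents(m)[1]; m=(l==l[100,285]).astype(np.uint8)
ct=max(cv2.findContours(m,cv2.RETR_EXTERNAL,cv2.CHAIN_APPROX_NONE)[0],key=len)[:,0]
P=np.array([ray(c,*p,.139)[:2] for p in cv2.convexHull(ct)[:,0]])
f=least_squares(lambda x:np.hypot(*(P-x[:2]).T)-x[2],[.617,0,.042],loss="soft_l1",f_scale=.001); print("axis",f.x.round(4),len(ct))
A=f.x[:2]
for x,y in((180,350),(320,335),(67,297)):
    u,v=190+149-y/4,70+x/4
    W=np.linalg.inv(c[3]);o=W[:3,3];d=ray(c,u,v,.1)-o
    a,b,k=d[:2]@d[:2],(o[:2]-A)@d[:2],(o[:2]-A)@(o[:2]-A)-.042**2
    t=(-b-np.sqrt(max(b*b-a*k,0)))/a;q=o+t*d
    print((u,v),q.round(4),np.degrees(np.arctan2(*(q[:2]-A)[::-1])).round(1)%360)
# posts tops, front two
for u,v in((278,38),(278,203),(325,47),(322,193)): print("post",ray(c,u,v,.148).round(4),ray(c,u,v,.16).round(4))
E
```

```text
axis [0.6176 0.0046 0.0422] 215
(251.5, 115.0) [0.5768 0.0146 0.1258] 166.4
(255.25, 150.0) [ 0.5823 -0.018   0.1228] 212.7
(264.75, 86.75) [0.5938 0.0392 0.1255] 124.6
post [0.5903 0.0767 0.148 ] [0.5791 0.074  0.16  ]
post [ 0.5881 -0.0672  0.148 ] [ 0.5771 -0.0624  0.16  ]
post [0.6517 0.0758 0.148 ] [0.6374 0.0731 0.16  ]
post [ 0.6542 -0.0695  0.148 ] [ 0.6397 -0.0646  0.16  ]
```

```bash
python3 - <<'E'
from h import *
o=bot.get_obs();r=Rt(o)
to([.516,-.342,.16],-13.7)
G=R.from_euler("z",-13.7,degrees=True)*R.from_euler("x",180,degrees=True)
print((G.inv().apply(np.array([.516,-.342,.16])-o["ee_pos"])*1e3).round(1))
E
```

```text
travel [-286.   -51.1   74.9] twist [ 0.539 -0.695  1.708]
[ 82.8 273.8  90.5]
```

```bash
python3 -m crank '[{"gripper":85,"travel":[0,0,0],"twist":[0.045,-0.058,0.1423]},{"gripper":85,"travel":[0,0,0],"twist":[0.045,-0.058,0.1423]},{"gripper":85,"travel":[0,0,0],"twist":[0.045,-0.058,0.1423]},{"gripper":85,"travel":[0,0,0],"twist":[0.045,-0.058,0.1423]},{"gripper":85,"travel":[0,0,0],"twist":[0.045,-0.058,0.1423]},{"gripper":85,"travel":[0,0,0],"twist":[0.045,-0.058,0.1423]},{"gripper":85,"travel":[0,0,0],"twist":[0.045,-0.058,0.1423]},{"gripper":85,"travel":[0,0,0],"twist":[0.045,-0.058,0.1423]},{"gripper":85,"travel":[0,0,0],"twist":[0.045,-0.058,0.1423]},{"gripper":85,"travel":[0,0,0],"twist":[0.045,-0.058,0.1423]},{"gripper":85,"travel":[0,0,0],"twist":[0.045,-0.058,0.1423]},{"gripper":85,"travel":[0,0,0],"twist":[0.045,-0.058,0.1423]}]' && python3 -m crank '[{"gripper":85,"travel":[13.8,45.6,15],"twist":[0,0,0]},{"gripper":85,"travel":[13.8,45.6,15],"twist":[0,0,0]},{"gripper":85,"travel":[13.8,45.6,15],"twist":[0,0,0]},{"gripper":85,"travel":[13.8,45.6,15],"twist":[0,0,0]},{"gripper":85,"travel":[13.8,45.6,15],"twist":[0,0,0]},{"gripper":85,"travel":[13.8,45.6,15],"twist":[0,0,0]},{"gripper":85,"travel":[0,0,0],"twist":[0,0,0]},{"gripper":85,"travel":[0,0,0],"twist":[0,0,0]}]'
python3 - <<'E'
from h import *
import pickle
c=cal("wrist"); im=bot.camera("wrist"); pickle.dump((c,im),open("w2.pkl","wb"))
cv2.imwrite("pics/w2.png",im[:,:,::-1])
for a,m,r in blobs(orange(im),150):
    print(a,m.round(1),ray(c,*m,.055).round(4),np.round(r[1],1),[ray(c,*p,.055).round(4)[:2].tolist() for p in cv2.boxPoints(r)])
to([.516,-.342,.16],-13.7)
E
```

```text
time: 4.28
ee_pos: [0.4956, -0.0867, 0.2503]
tcp_rot: [-178.6, 0.2, -10.8]
wrist_force: [1.2, 0.4, 0.0]
opening: 0.0853
grasp_force: 0.0
time: 5.28
ee_pos: [0.5251, -0.3697, 0.1536]
tcp_rot: [-178.7, 0.1, -10.9]
wrist_force: [-0.0, 0.7, 0.6]
opening: 0.0852
grasp_force: 0.0
1502 [256.3 242.5] [ 0.4932 -0.3341  0.055 ] [ 20.1 104.4] [[0.4528, -0.3141], [0.5501, -0.3387], [0.5466, -0.3553], [0.4491, -0.3326]]
460 [347.8 369.4] [ 0.338 -0.396  0.055] [52.3 13. ] [[0.3708, -0.3912], [0.3704, -0.4041], [0.303, -0.4016], [0.3033, -0.3879]]
travel [-14.2 -25.3  -5.4] twist [-0.022  0.002  0.05 ]
```

View pics/w2.png

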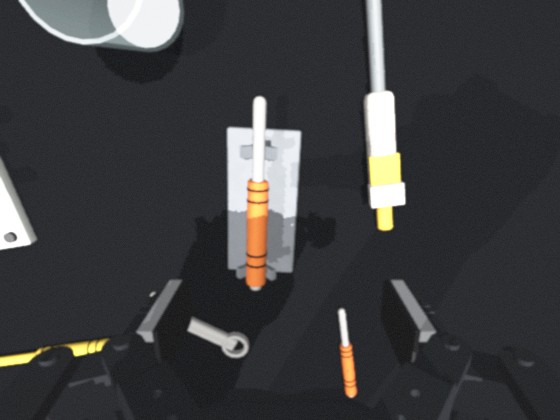

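The bar lies from its sleeve end at (256,287) to its tip at (260,98), with a clear approach for the fingers. The small orange driver is at (347,369) and I avoid it.

```bash
python3 - <<'E'
from h import *
import pickle
c,im=pickle.load(open("w2.pkl","rb"))
print(ray(c,260,100,.055),ray(c,256.5,287,.055),"rest",[ray(c,*p,.008).round(4)[:2].tolist() for p in((229,128),(300,131),(293,272),(229,270))])
to([.515,-.339,.06],-13.6);to([.515,-.339,.036],-13.6)
E
```

```text
[ 0.610909   -0.36312685  0.055     ] [ 0.44875065 -0.324367    0.055     ] rest [[0.593, -0.3248], [0.5778, -0.3897], [0.4332, -0.3563], [0.4478, -0.2885]]
travel [-15.7 -25.8  94.7] twist [-0.022  0.002  0.048]
travel [-15.6 -25.3 118.7] twist [-0.022  0.002  0.048]
```

```bash
python3 -m crank '[{"gripper":85,"travel":[-8,-13,0],"twist":[-0.022,0.002,0.048]},{"gripper":85,"travel":[-7.5,-12.8,0],"twist":[0,0,0]},{"gripper":85,"travel":[0,0,40],"twist":[0,0,0]},{"gripper":85,"travel":[0,0,40],"twist":[0,0,0]},{"gripper":85,"travel":[0,0,25],"twist":[0,0,0]},{"gripper":85,"travel":[0,0,0],"twist":[0,0,0]}]' 40
python3 - <<'E'
from h import *
to([.515,-.339,.036],-13.6)
E
```

```text
time: 6.08
ee_pos: [0.5141, -0.3401, 0.0473]
tcp_rot: [-179.9, 0.2, -13.5]
wrist_force: [0.0, 0.3, 0.3]
opening: 0.0851
grasp_force: 0.0
travel [ 0.7 -1.3 11.3] twist [-0.002  0.003  0.001]
```

```bash
python3 -m crank '[{"gripper":85,"travel":[0.7,-1.2,11],"twist":[-0.002,0.003,0]},{"gripper":85,"travel":[0,0,0],"twist":[0,0,0]},{"gripper":10,"travel":[0,0,0],"twist":[0,0,0]},{"gripper":10,"travel":[0,0,0],"twist":[0,0,0]},{"gripper":10,"travel":[0,0,0],"twist":[0,0,0]},{"gripper":10,"travel":[0,0,0],"twist":[0,0,0]},{"gripper":10,"travel":[0,0,0],"twist":[0,0,0]},{"gripper":10,"travel":[0,0,0],"twist":[0,0,0]}]' 100
```

```text
time: 7.08
ee_pos: [0.5159, -0.3407, 0.0375]
tcp_rot: [179.9, -0.1, -13.6]
wrist_force: [0.9, 0.7, 0.2]
opening: 0.01
grasp_force: 0.0
```

The gripper shut to 10 mm with no grip force, so it missed. I look to see where the bar is.

```bash
python3 - <<'E'
from h import *
im=bot.camera("wrist");cv2.imwrite("pics/w3.png",im[:,:,::-1]);c=cal("wrist")
for a,m,r in blobs(orange(im),100):
    print(a,m.round(1),ray(c,*m,.055).round(4),np.round(r[1],1),[ray(c,*p,.055).round(4)[:2].tolist() for p in cv2.boxPoints(r)])
im=bot.camera("scene")
for a,m,r in blobs(orange(im),30): print(a,m.round(1),ray(cal("scene"),*m,.055).round(4))
print(bot.get_obs()["opening"],bot.get_obs()["grasp_force"])
E
```

```text
308 [283.2 212.6] [ 0.5446 -0.346   0.055 ] [18. 34.] [[0.5514, -0.3393], [0.5474, -0.3558], [0.5381, -0.3537], [0.5422, -0.3369]]
344 [283.9 231.8] [ 0.5344 -0.3439  0.055 ] [19. 32.] [[0.5416, -0.3373], [0.5377, -0.3531], [0.5275, -0.3508], [0.5314, -0.3346]]
2046 [285.2 282. ] [ 0.5059 -0.3376  0.055 ] [86. 32.] [[0.5314, -0.3346], [0.5275, -0.3508], [0.4758, -0.339], [0.4801, -0.3213]]
332 [285.6 334.6] [ 0.4727 -0.3298  0.055 ] [14.6 25.4] [[0.4788, -0.3236], [0.4762, -0.3378], [0.4664, -0.336], [0.4689, -0.3215]]
754 [284.9 356.9] [ 0.4575 -0.3257  0.055 ] [29.3 30.4] [[0.4695, -0.3183], [0.4668, -0.3357], [0.446, -0.3322], [0.4487, -0.3142]]
63 [189.5 155.6] [ 0.3458 -0.365   0.055 ]
145 [175.9 186.8] [ 0.5016 -0.337   0.055 ]
129 [ 45.8 265.3] [ 0.8694 -0.514   0.055 ]
162 [ 96.7 281.1] [ 0.8751 -0.3638  0.055 ]
0.010238057512455897 0.0
```

View pics/w3.png

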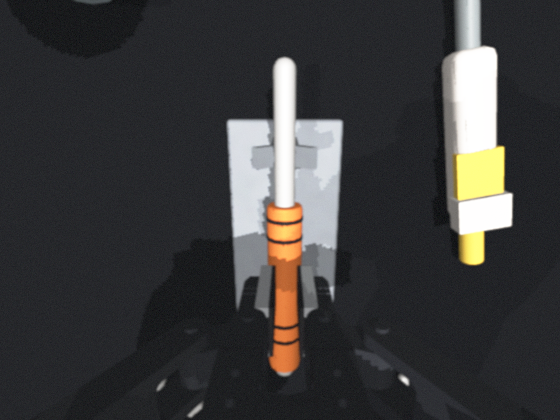

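The bar lies between the fingers, centred at about (285,285). I close fully to see whether it is held.

```bash
python3 -m crank '[{"gripper":0,"travel":[0,0,0],"twist":[0,0,0]},{"gripper":0,"travel":[0,0,0],"twist":[0,0,0]},{"gripper":0,"travel":[0,0,0],"twist":[0,0,0]}]' 100; python3 - <<'E'
from h import *
im=bot.camera("wrist");c=cal("wrist");cv2.imwrite("pics/w4.png",im[200:400,200:380,::-1].repeat(3,0).repeat(3,1))
for a,m,r in blobs(orange(im),100): print(a,m.round(1),np.round(r[1],1))
print(bot.get_obs()["joint_efforts"])
E
```

```text
time: 7.55
ee_pos: [0.5159, -0.3407, 0.0375]
tcp_rot: [179.9, -0.1, -13.6]
wrist_force: [-0.6, 0.8, -1.0]
opening: -0.0002
grasp_force: 0.0
306 [283.1 212.5] [18. 34.]
335 [283.7 231.7] [19. 32.]
700 [283.9 254. ] [34. 32.]
171 [285.8 364. ] [15. 12.]
[-1.15994200e-03 -6.20225716e+01  4.67305899e+01 -2.83928693e-02
 -3.70928547e-05  8.19274845e-06]
```

View pics/w4.png

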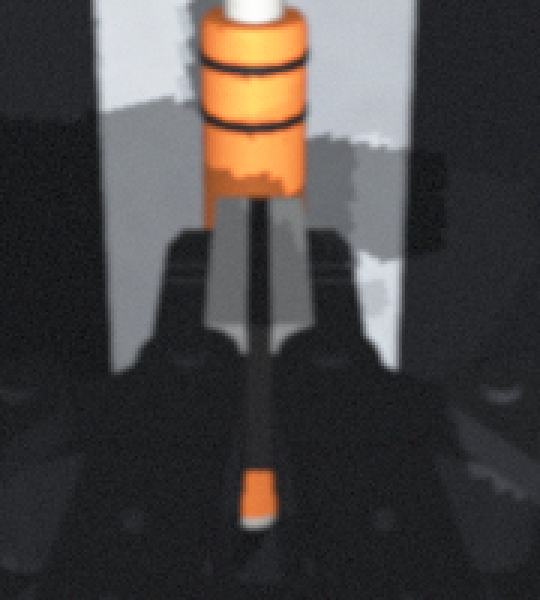

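The fingers are shut above the bar, at crop (258,200), although the reported height should straddle it. I check heights against the cameras.

```bash
python3 - <<'E'
from h import *
o=bot.get_obs();c=cal("wrist");t=o["ee_pos"];r=Rt(o)
print("tcp px",proj(c,t),"grasp pt px",proj(c,t-r.apply([0,0,.019])),"cam in tool",r.inv().apply(np.linalg.inv(c[3])[:3,3]-t).round(4))
s=cal("scene");print("scene tcp px",proj(s,t),"+20mm",proj(s,t+[0,0,.02]))
im=bot.camera("scene")[130:240,130:240]
cv2.imwrite("pics/s5.png",cv2.resize(im[:,:,::-1],None,fx=5,fy=5,interpolation=cv2.INTER_CUBIC))
E
```

```text
tcp px [286.35232835 250.87011089] grasp pt px [286.39628685 266.10311388] cam in tool [ 0.0826 -0.0003 -0.1781]
scene tcp px [173.63005862 193.78958199] +20mm [172.54431517 188.89330351]
```

View pics/s5.png

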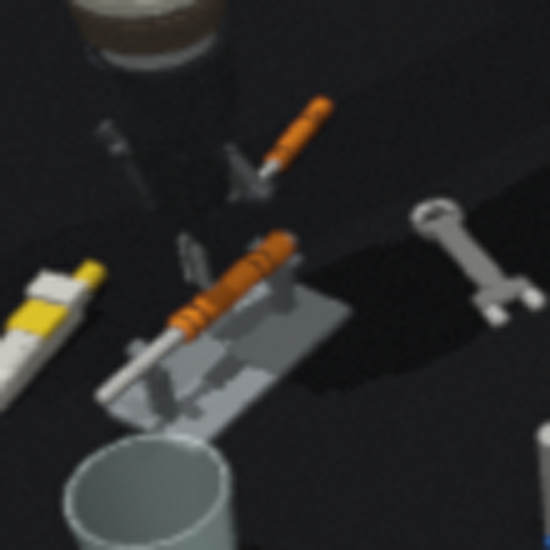

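The wrist view (pad tips at row 266 where the nominal tips would show at about 234) and the scene view agree. The real fingertips are some 25–40 mm short of the reported TCP, so they closed above the sleeve. I open, go down in small steps with the force watched, and close again.

```bash
python3 -m crank '[{"gripper":60,"travel":[0,0,0],"twist":[0,0,0]},{"gripper":60,"travel":[0,0,0],"twist":[0,0,0]},{"gripper":60,"travel":[0,0,0],"twist":[0,0,0]},{"gripper":60,"travel":[0,0,0],"twist":[0,0,0]},{"gripper":60,"travel":[0,0,5],"twist":[0,0,0]},{"gripper":60,"travel":[0,0,5],"twist":[0,0,0]},{"gripper":60,"travel":[0,0,0],"twist":[0,0,0]}]' 60; python3 -m crank '[{"gripper":60,"travel":[0,0,5],"twist":[0,0,0]},{"gripper":60,"travel":[0,0,5],"twist":[0,0,0]},{"gripper":60,"travel":[0,0,0],"twist":[0,0,0]}]'
python3 - <<'E'
from h import *
im=bot.camera("wrist")
cv2.imwrite("pics/w6.png",im[:,:,::-1])
E
```

```text
time: 8.52
ee_pos: [0.5155, -0.3405, 0.0267]
tcp_rot: [180.0, -0.1, -13.6]
wrist_force: [-0.5, -0.1, -1.1]
opening: 0.0602
grasp_force: 0.0
time: 8.9
ee_pos: [0.5156, -0.3405, 0.0169]
tcp_rot: [180.0, -0.1, -13.6]
wrist_force: [-0.5, -0.2, -0.6]
opening: 0.0598
grasp_force: 0.0
```

View pics/w6.png

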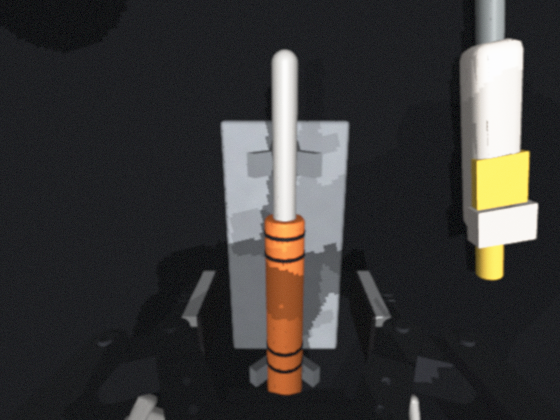

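The sleeve runs from (285,220) to (285,390), and the pad tips at (213,272) and (360,272) span 147 px for 60 mm. That puts them nearer the camera than the sleeve by about 28 mm, so I go further down, watching the force.

```bash
python3 -m crank '[{"gripper":60,"travel":[0,0,5],"twist":[0,0,0]},{"gripper":60,"travel":[0,0,5],"twist":[0,0,0]},{"gripper":60,"travel":[0,0,0],"twist":[0,0,0]}]' ; python3 -m crank '[{"gripper":60,"travel":[0,0,5],"twist":[0,0,0]},{"gripper":60,"travel":[0,0,5],"twist":[0,0,0]},{"gripper":60,"travel":[0,0,0],"twist":[0,0,0]}]' | grep -E "ee_pos|wrist"; python3 -m crank '[{"gripper":60,"travel":[0,0,5],"twist":[0,0,0]},{"gripper":60,"travel":[0,0,0],"twist":[0,0,0]}]' | grep -E "ee_pos|wrist"
```

```text
time: 9.32
ee_pos: [0.5156, -0.3405, 0.0068]
tcp_rot: [180.0, -0.1, -13.6]
wrist_force: [0.1, -0.0, 0.4]
opening: 0.0603
grasp_force: 0.0
ee_pos: [0.5157, -0.3405, -0.0032]
wrist_force: [1.1, 0.5, -0.4]
ee_pos: [0.5158, -0.3406, -0.008]
wrist_force: [0.1, -0.0, -0.5]
```

The reported TCP is now below the bench with no contact, which confirms the offset. I try closing here.

```bash
python3 -m crank '[{"gripper":5,"travel":[0,0,0],"twist":[0,0,0]},{"gripper":5,"travel":[0,0,0],"twist":[0,0,0]},{"gripper":5,"travel":[0,0,0],"twist":[0,0,0]},{"gripper":5,"travel":[0,0,0],"twist":[0,0,0]},{"gripper":5,"travel":[0,0,0],"twist":[0,0,0]}]' 60
python3 - <<'E'
from h import *
im=bot.camera("wrist");cv2.imwrite("pics/w7.png",im[:,:,::-1]);c=cal("wrist")
o=bot.get_obs();print(o)
E
```

```text
time: 10.58
ee_pos: [0.5164, -0.34, -0.0072]
tcp_rot: [-180.0, -0.2, -13.6]
wrist_force: [1.8, 5.2, 1.8]
opening: 0.0163
grasp_force: 58.3
{'time': 10.625, 'q': array([-3.34020631e+01,  1.49396895e+01, -1.03564172e+00,  7.38647867e+01,
        7.58181905e-02,  1.60199315e+02]), 'qd': array([ 0.03754936,  0.11997841, -0.02212778,  0.0048068 ,  0.10689079,
        0.03867124]), 'joint_efforts': array([-3.03282402e+00, -6.12381005e+01,  4.58295178e+01, -7.62623381e-01,
       -1.28174778e+00, -1.88240607e-02]), 'ee_pos': array([ 0.51640772, -0.3400265 , -0.00717834]), 'tcp_rot': array([-1.79982824e+02, -1.76112614e-01, -1.36012985e+01]), 'wrist_force': array([1.67262164, 4.87292624, 1.78954632]), 'torque': array([ 0.96124899, -0.20255945, -0.03552014]), 'grasp_force': 58.349143266677856, 'opening': 0.016501658348572246}
```

Gripped at 58 N. But q6 = 160°, and the clockwise stroke would run q6 past 180°. So I release, turn the gripper half round (q6 ≈ −20°, and the camera then also faces the nut) and grip again.

```bash
python3 -m crank '[{"gripper":80,"travel":[0,0,0],"twist":[0,0,0]},{"gripper":80,"travel":[0,0,0],"twist":[0,0,0]},{"gripper":80,"travel":[0,0,0],"twist":[0,0,0]},{"gripper":80,"travel":[0,0,-40],"twist":[0,0,0]},{"gripper":80,"travel":[0,0,-40],"twist":[0,0,0]},{"gripper":80,"travel":[0,0,0],"twist":[0,0,-0.1848]},{"gripper":80,"travel":[0,0,0],"twist":[0,0,-0.1848]},{"gripper":80,"travel":[0,0,0],"twist":[0,0,-0.1848]},{"gripper":80,"travel":[0,0,0],"twist":[0,0,-0.1848]},{"gripper":80,"travel":[0,0,0],"twist":[0,0,-0.1848]},{"gripper":80,"travel":[0,0,0],"twist":[0,0,-0.1848]},{"gripper":80,"travel":[0,0,0],"twist":[0,0,-0.1848]}]' 60 >/dev/null; python3 -m crank '[{"gripper":80,"travel":[0,0,0],"twist":[0,0,-0.1848]},{"gripper":80,"travel":[0,0,0],"twist":[0,0,-0.1848]},{"gripper":80,"travel":[0,0,0],"twist":[0,0,-0.1848]},{"gripper":80,"travel":[0,0,0],"twist":[0,0,-0.1848]},{"gripper":80,"travel":[0,0,0],"twist":[0,0,-0.1848]},{"gripper":80,"travel":[0,0,0],"twist":[0,0,-0.1848]},{"gripper":80,"travel":[0,0,0],"twist":[0,0,-0.1848]},{"gripper":80,"travel":[0,0,0],"twist":[0,0,-0.1848]},{"gripper":80,"travel":[0,0,0],"twist":[0,0,-0.1848]},{"gripper":80,"travel":[0,0,0],"twist":[0,0,-0.1848]},{"gripper":80,"travel":[0,0,0],"twist":[0,0,0]},{"gripper":80,"travel":[0,0,0],"twist":[0,0,0]}]'
python3 - <<'E'
from h import *
im=bot.camera("wrist");cv2.imwrite("pics/w8.png",im[:,:,::-1]);c=cal("wrist")
for a,m,r in blobs(orange(im),150):
    print(a,m.round(1),ray(c,*m,.055).round(4),[ray(c,*p,.055).round(4)[:2].tolist() for p in cv2.boxPoints(r)])
to([.515,-.339,-.009],166.4)
print(bot.get_obs()["q"])
E
```

```text
time: 13.62
ee_pos: [0.5158, -0.3407, 0.0725]
tcp_rot: [-179.9, 0.1, 166.1]
wrist_force: [-0.3, 0.4, 0.0]
opening: 0.0798
grasp_force: 0.0
1082 [287.2 154.6] [ 0.4646 -0.3269  0.055 ] [[0.4524, -0.3323], [0.4563, -0.3163], [0.4772, -0.321], [0.4731, -0.3377]]
417 [287.5 182.6] [ 0.4808 -0.3307  0.055 ] [[0.4744, -0.3374], [0.4782, -0.3219], [0.4871, -0.3239], [0.4832, -0.3397]]
1494 [288.1 221. ] [ 0.5044 -0.3361  0.055 ] [[0.4838, -0.3398], [0.4877, -0.3241], [0.538, -0.3357], [0.5338, -0.3527]]
travel [ 1.3  1.5 81.4] twist [-0.001  0.002 -0.004]
[-3.34430392e+01  1.34568574e+01  6.04477308e+00  8.24361848e+01
 -5.57230521e-03 -1.96025248e+01]
```

```bash
python3 -m crank '[{"gripper":70,"travel":[1.3,1.5,0],"twist":[0,0,-0.004]},{"gripper":70,"travel":[0,0,40],"twist":[0,0,0]},{"gripper":60,"travel":[0,0,35],"twist":[0,0,0]},{"gripper":60,"travel":[0,0,6],"twist":[0,0,0]},{"gripper":60,"travel":[0,0,0],"twist":[0,0,0]},{"gripper":5,"travel":[0,0,0],"twist":[0,0,0]},{"gripper":5,"travel":[0,0,0],"twist":[0,0,0]},{"gripper":5,"travel":[0,0,0],"twist":[0,0,0]},{"gripper":5,"travel":[0,0,0],"twist":[0,0,0]},{"gripper":5,"travel":[0,0,0],"twist":[0,0,0]}]' 100
python3 - <<'E'
from h import *
im=bot.camera("wrist");cv2.imwrite("pics/w9.png",im[:,:,::-1])
o=bot.get_obs();print(o["ee_pos"],o["torque"])
E
```

```text
time: 14.92
ee_pos: [0.5156, -0.3398, -0.0072]
tcp_rot: [-179.9, 0.3, 166.6]
wrist_force: [-1.8, -1.9, 7.4]
opening: 0.0154
grasp_force: 97.2
[ 0.5156242  -0.3397727  -0.00719301] [-0.32763841  0.22668313 -0.0093476 ]
```

View pics/w9.png

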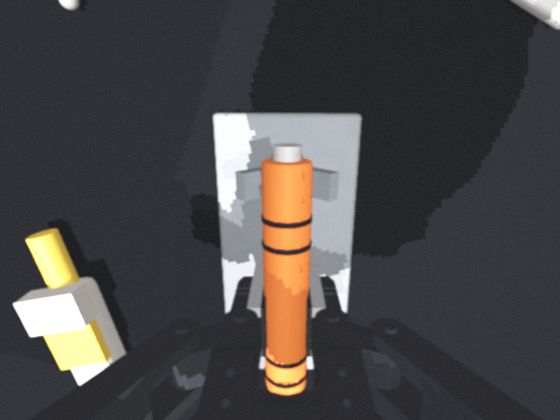

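The bar is held: its sleeve runs from (287,160) to (287,390), square between both pads at (255,300) and (318,300). That used up the picture allowance, so from here I work by numbers only. Next is lifting and going to the pre-insert pose at the 212.5° hole.

```bash
python3 -m crank '[{"gripper":5,"travel":[0,0,-20],"twist":[0,0,0]},{"gripper":5,"travel":[0,0,-48.5],"twist":[0,0,0]},{"gripper":5,"travel":[20,47,0],"twist":[0,0,0]},{"gripper":5,"travel":[20,47,0],"twist":[0,0,0]},{"gripper":5,"travel":[20,47,0],"twist":[0,0,0]},{"gripper":5,"travel":[19,47,0],"twist":[0,0,0]},{"gripper":5,"travel":[19,47,0],"twist":[0,0,-0.16]},{"gripper":5,"travel":[0,0,0],"twist":[0,0,-0.16]},{"gripper":5,"travel":[0,0,0],"twist":[0,0,-0.16]},{"gripper":5,"travel":[0,0,0],"twist":[0,0,-0.16]},{"gripper":5,"travel":[0,0,0],"twist":[0,0,-0.16]},{"gripper":5,"travel":[0,0,0],"twist":[0,0,0]}]' 100
cat >> h.py <<'E'
A=np.array([.6185,.004])
def nut():
    o=bot.get_obs();d=o["ee_pos"][:2]-A;F=o["wrist_force"];m=o["torque"]
    print("t",round(o["time"],2),"r",(np.hypot(*d)*1e3).round(1),"ang",np.degrees(np.arctan2(d[1],d[0])).round(1)%360,"yaw",o["tcp_rot"][2].round(1)%360,"z",(o["ee_pos"][2]*1e3).round(1),
     "F",F.round(1),"Mz",m[2].round(2),"nutT",(d[0]*F[1]-d[1]*F[0]+m[2]).round(2),"grip",o["grasp_force"].round(0),(o["opening"]*1e3).round(1))
E
python3 - <<'E'
from h import *
nut(); d=np.array([np.cos(np.radians(212.5)),np.sin(np.radians(212.5))])
to([*(A+.17*d),.0613],212.5)
# look: bar direction in wrist image, nut top check via scene camera
c=cal("wrist");im=bot.camera("wrist")
m=cv2.morphologyEx(orange(im),cv2.MORPH_CLOSE,np.ones((9,9)))
for a,mm,r in blobs(m,300): print(a,mm,r)
s=cal("scene");im2=bot.camera("scene");cv2.imwrite("pics/s10.png",im2[:,:,::-1])
for a,mm,r in blobs(cv2.morphologyEx(orange(im2),cv2.MORPH_CLOSE,np.ones((5,5))),60): print(a,mm.round(1),ray(s,*mm,.1235).round(4))
E
```

```text
time: 16.48
ee_pos: [0.4742, -0.0875, 0.0604]
tcp_rot: [-179.8, 0.1, -147.6]
wrist_force: [-0.6, 1.3, -0.7]
opening: 0.0152
grasp_force: 97.9Traceback (most recent call last):
  File "<stdin>", line 2, in <module>
  File "h.py", line 26, in nut
    "F",F.round(1),"Mz",m[2].round(2),"nutT",(d[0]*F[1]-d[1]*F[0]+m[2]).round(2),"grip",o["grasp_force"].round(0),(o["opening"]*1e3).round(1))
                                                                                        ^^^^^^^^^^^^^^^^^^^^^^
AttributeError: 'float' object has no attribute 'round'
```

```bash
sed -i 's/o\["grasp_force"\].round(0),(o\["opening"\]\*1e3).round(1)/round(float(o["grasp_force"])),round(o["opening"]*1e3,1)/' h.py
python3 - <<'E'
from h import *
nut(); d=np.array([np.cos(np.radians(212.5)),np.sin(np.radians(212.5))])
to([*(A+.17*d),.0613],212.5)
for n in("scene","top"):
    s=cal(n);im2=bot.camera(n)
    for a,mm,r in blobs(cv2.morphologyEx(orange(im2),cv2.MORPH_CLOSE,np.ones((5,5))),60): print(n,a,mm.round(1),ray(s,*mm,.1235).round(4),np.round(r[1],1),np.round(r[2],1))
    print("expected sleeve centre",proj(s,[*(A+.186*d),.1235]).round(1),"front end",proj(s,[*(A+.137*d),.1235]).round(1))
    p=proj(s,[*(A+.07*d),.1235]).round(1);print("expected tip",p,"nut",proj(s,[*A,.139]).round(1))
    q=p.astype(int);cv2.imwrite(f"pics/{n}t.png",im2[q[1]-40:q[1]+40,q[0]-40:q[0]+40,::-1])
E
```

```text
t 16.48 r 170.9 ang 212.4 yaw 212.4 z 60.4 F [-0.6  1.3 -0.7] Mz -0.02 nutT -0.26 grip 98 15.2
travel [-0.9 -0.4 -0.9] twist [-0.003  0.002 -0.002]
scene 66 [189.6 155.7] [ 0.4263 -0.3166  0.1235] [ 4.1 16.3] 39.8
scene 77 [256.  180.5] [ 0.4783 -0.0849  0.1235] [18.3  6.2] 66.8
scene 131 [ 45.8 265.3] [ 0.9076 -0.454   0.1235] [13.  24.6] 63.4
scene 178 [ 96.4 281.7] [ 0.9146 -0.3154  0.1235] [19.6 24.3] 54.0
expected sleeve centre [254.3 176.3] front end [258.4 187. ]
expected tip [264.4 202.7] nut [271.3 216.4]
top 145 [422.6 285.6] [ 0.3036 -0.3675  0.1235] [23.  6.] 90.0
expected sleeve centre [316.3 227.6] front end [305.8 212.3]
expected tip [291.6 191.4] nut [276.6 168.8]
```

```bash
python3 -m crank '[{"gripper":5,"travel":[-13,-0.4,-0.9],"twist":[0,0,0]},{"gripper":5,"travel":[-12,0,0],"twist":[0,0,0]},{"gripper":5,"travel":[0,0,0],"twist":[0,0,0]}]' >/dev/null; python3 -c "from h import *;nut()"
python3 -m crank '[{"gripper":5,"travel":[-4,0,0],"twist":[0,0,0]},{"gripper":5,"travel":[-4,0,0],"twist":[0,0,0]},{"gripper":5,"travel":[0,0,0],"twist":[0,0,0]}]' >/dev/null; python3 -c "from h import *;nut()"
```

```text
t 16.95 r 145.0 ang 212.5 yaw 212.5 z 60.2 F [-0.2 -0.3 -1.8] Mz -0.02 nutT 0.01 grip 98 15.2
t 17.32 r 137.5 ang 212.5 yaw 212.5 z 60.6 F [-0.5  2.3  0.1] Mz 0.14 nutT -0.17 grip 98 15.7
```

```bash
python3 -m crank '[{"gripper":5,"travel":[-4,0,0],"twist":[0,0,0]},{"gripper":5,"travel":[-4,0,0],"twist":[0,0,0]},{"gripper":5,"travel":[0,0,0],"twist":[0,0,0]}]' >/dev/null; python3 -c "from h import *;nut()"
python3 -m crank '[{"gripper":5,"travel":[-4,0,0],"twist":[0,0,0]},{"gripper":5,"travel":[-3,0,0],"twist":[0,0,0]},{"gripper":5,"travel":[0,0,0],"twist":[0,0,0]}]' >/dev/null; python3 -c "from h import *;nut()"
```

```text
t 17.7 r 129.5 ang 212.5 yaw 212.4 z 60.5 F [-2.   2.4 -0.2] Mz 0.25 nutT -0.16 grip 98 15.5
t 18.07 r 122.3 ang 212.6 yaw 212.4 z 60.6 F [-1.1  2.1  1. ] Mz 0.28 nutT -0.01 grip 98 15.5
```

The bar is in the hole. First stroke starts, with 0.1 rad per row.

```bash
python3 -m crank '[{"gripper":5,"travel":[-0.6,12.2,0.1],"twist":[0,0,0.1]},{"gripper":5,"travel":[-0.6,12.2,0.1],"twist":[0,0,0.1]},{"gripper":5,"travel":[-0.6,12.2,0.1],"twist":[0,0,0.1]}]' >/dev/null; python3 -c "from h import *;nut()"
python3 -m crank '[{"gripper":5,"travel":[-0.6,12.2,0.13],"twist":[0,0,0.1]},{"gripper":5,"travel":[-0.6,12.2,0.13],"twist":[0,0,0.1]},{"gripper":5,"travel":[-0.6,12.2,0.13],"twist":[0,0,0.1]}]' >/dev/null; python3 -c "from h import *;nut()"
```

```text
t 18.45 r 122.3 ang 196.6 yaw 194.9 z 60.7 F [  3.7 -12.2  -0.6] Mz -0.86 nutT 0.7 grip 100 15.4
t 18.82 r 122.4 ang 179.3 yaw 177.7 z 59.9 F [ -0.8 -13.3   1.3] Mz -0.86 nutT 0.77 grip 100 15.8
```

```bash
python3 -m crank '[{"gripper":5,"travel":[-0.6,12.2,0.13],"twist":[0,0,0.1]},{"gripper":5,"travel":[-0.6,12.2,0.13],"twist":[0,0,0.1]},{"gripper":5,"travel":[-0.6,12.2,0.13],"twist":[0,0,0.1]},{"gripper":5,"travel":[-0.6,12.2,0.13],"twist":[0,0,0.1]}]' >/dev/null; python3 -c "from h import *;nut()"
python3 -m crank '[{"gripper":5,"travel":[-0.6,12.2,0.13],"twist":[0,0,0.1]},{"gripper":5,"travel":[-0.6,12.2,0.13],"twist":[0,0,0.1]}]' >/dev/null; python3 -c "from h import *;nut()"
python3 -m crank '[{"gripper":5,"travel":[-0.6,12.2,0.13],"twist":[0,0,0.1]},{"gripper":5,"travel":[0,0,0],"twist":[0,0,0]}]' >/dev/null; python3 -c "from h import *;nut()"
```

```text
t 19.32 r 122.4 ang 156.4 yaw 154.8 z 58.8 F [ -5.9 -10.6   1.5] Mz -0.92 nutT 0.56 grip 100 15.7
t 19.57 r 122.4 ang 145.0 yaw 143.3 z 58.4 F [-9.2 -8.3  2.9] Mz -0.9 nutT 0.58 grip 100 16.0
t 19.82 r 122.5 ang 139.1 yaw 137.8 z 58.0 F [-9.9 -6.   2.4] Mz -0.84 nutT 0.51 grip 100 15.8
```

```bash
python3 -m crank '[{"gripper":5,"travel":[-0.5,11,0.11],"twist":[0,0,0.09]},{"gripper":5,"travel":[-0.5,11,0.11],"twist":[0,0,0.09]},{"gripper":5,"travel":[0,0,0],"twist":[0,0,0]}]' >/dev/null; python3 -c "from h import *;nut()"
```

```text
t 20.2 r 122.5 ang 128.8 yaw 127.5 z 57.7 F [-11.8  -3.7   2.8] Mz -0.88 nutT 0.54 grip 100 16.0
```

First stroke done, still free running (about 0.55 N m). I relax the bar to see where it centres in the hole.

```bash
python3 -m crank '[{"gripper":5,"travel":[-0.2,-4.9,0],"twist":[0,0,-0.04]},{"gripper":5,"travel":[0,0,0],"twist":[0,0,0]}]' >/dev/null; python3 -c "from h import *;nut()"; python3 -m crank '[{"gripper":5,"travel":[-0.2,-4.9,0],"twist":[0,0,-0.04]},{"gripper":5,"travel":[0,0,0],"twist":[0,0,0]}]' >/dev/null; python3 -c "from h import *;nut()"
```

```text
t 20.45 r 122.4 ang 131.0 yaw 129.9 z 58.1 F [-8.7 -0.9  1.4] Mz -0.6 nutT 0.28 grip 99 15.7
t 20.7 r 122.0 ang 132.9 yaw 132.2 z 58.4 F [-4.9 -1.2  1.7] Mz -0.37 nutT 0.17 grip 99 15.4
```

```bash
python3 -m crank '[{"gripper":5,"travel":[-0.1,-4.5,0],"twist":[0,0,-0.04]},{"gripper":5,"travel":[0,0,0],"twist":[0,0,0]}]' >/dev/null; python3 -c "from h import *;nut()"; python3 -m crank '[{"gripper":5,"travel":[6,0,0],"twist":[0,0,0]},{"gripper":5,"travel":[8,0,0],"twist":[0,0,0]},{"gripper":5,"travel":[0,0,0],"twist":[0,0,0]}]' >/dev/null; python3 -c "from h import *;nut()"; python3 -m crank '[{"gripper":5,"travel":[16,0,0],"twist":[0,0,0]},{"gripper":5,"travel":[20,0,0],"twist":[0,0,0]},{"gripper":5,"travel":[0,0,0],"twist":[0,0,0]}]' >/dev/null; python3 -c "from h import *;nut()"
```

```text
t 20.95 r 121.6 ang 134.7 yaw 134.5 z 58.6 F [-1.2 -0.6  0.1] Mz -0.13 nutT 0.03 grip 98 15.8
t 21.32 r 137.0 ang 134.7 yaw 134.5 z 58.4 F [-1.9  0.6  0.8] Mz -0.13 nutT -0.0 grip 98 15.5
t 21.7 r 173.8 ang 134.7 yaw 134.6 z 58.3 F [ 0.4 -0.6 -1.5] Mz 0.0 nutT 0.03 grip 98 16.1
```

```bash
python3 -m crank '[{"gripper":5,"travel":[-2.7,-30.6,0],"twist":[0,0,-0.177]},{"gripper":5,"travel":[-2.7,-30.6,0],"twist":[0,0,-0.177]},{"gripper":5,"travel":[-2.7,-30.6,0],"twist":[0,0,-0.177]},{"gripper":5,"travel":[-2.7,-30.6,0],"twist":[0,0,-0.177]},{"gripper":5,"travel":[-2.7,-30.6,0],"twist":[0,0,-0.177]},{"gripper":5,"travel":[-2.7,-30.6,0],"twist":[0,0,-0.177]},{"gripper":5,"travel":[-2.7,-30.6,0],"twist":[0,0,-0.177]},{"gripper":5,"travel":[-2.7,-30.6,0],"twist":[0,0,-0.177]},{"gripper":5,"travel":[-2.7,-30.6,0],"twist":[0,0,-0.177]},{"gripper":5,"travel":[0,0,0],"twist":[0,0,0]},{"gripper":5,"travel":[0,0,0],"twist":[0,0,0]}]'  >/dev/null; python3 - <<'E'
from h import *
nut(); d=np.array([np.cos(np.radians(226)),np.sin(np.radians(226))])
to([*(A+.145*d),.0585],226)
E
```

```text
t 23.07 r 174.5 ang 226.1 yaw 225.6 z 58.5 F [-0.6 -0.2 -1. ] Mz 0.04 nutT -0.01 grip 98 15.8
travel [-29.5   0.6  -0. ] twist [-0.002  0.    -0.006]
```

```bash
python3 -m crank '[{"gripper":5,"travel":[-15,0.3,0],"twist":[0,0,-0.006]},{"gripper":5,"travel":[-14.5,0.3,0],"twist":[0,0,0]},{"gripper":5,"travel":[-4,0,0],"twist":[0,0,0]},{"gripper":5,"travel":[0,0,0],"twist":[0,0,0]}]' >/dev/null; python3 -c "from h import *;nut()"
python3 -m crank '[{"gripper":5,"travel":[-4,0,0],"twist":[0,0,0]},{"gripper":5,"travel":[0,0,0],"twist":[0,0,0]}]' >/dev/null; python3 -c "from h import *;nut()"
```

```text
t 23.57 r 140.2 ang 226.1 yaw 226.2 z 58.8 F [-1.   1.3 -0.3] Mz -0.0 nutT -0.23 grip 98 16.0
t 23.82 r 136.6 ang 226.2 yaw 226.1 z 58.9 F [ 0.2  0.9 -0.1] Mz 0.01 nutT -0.06 grip 98 15.8
```

```bash
python3 -m crank '[{"gripper":5,"travel":[-5,0,0],"twist":[0,0,0]},{"gripper":5,"travel":[-5,0,0],"twist":[0,0,0]},{"gripper":5,"travel":[-4.5,0,0],"twist":[0,0,0]},{"gripper":5,"travel":[0,0,0],"twist":[0,0,0]}]' >/dev/null; python3 -c "from h import *;nut()"
python3 -m crank '[{"gripper":5,"travel":[-0.6,12.2,0.1],"twist":[0,0,0.1]},{"gripper":5,"travel":[-0.2,6.1,0.06],"twist":[0,0,0.05]},{"gripper":5,"travel":[0,0,0],"twist":[0,0,0]}]' >/dev/null; python3 -c "from h import *;nut()"
python3 -m crank '[{"gripper":5,"travel":[-0.2,6.1,0.06],"twist":[0,0,0.05]},{"gripper":5,"travel":[-0.2,6.1,0.06],"twist":[0,0,0.05]},{"gripper":5,"travel":[0,0,0],"twist":[0,0,0]}]' >/dev/null; python3 -c "from h import *;nut()"
```

```text
t 24.32 r 121.6 ang 226.3 yaw 226.2 z 58.9 F [1.7 1.2 0.6] Mz -0.04 nutT 0.01 grip 98 15.6
t 24.7 r 122.0 ang 218.6 yaw 217.4 z 59.4 F [ 6.9 -8.1  0. ] Mz -0.87 nutT 0.43 grip 100 15.8
t 25.07 r 122.0 ang 212.9 yaw 211.6 z 59.1 F [ 5.5 -9.9 -0.7] Mz -0.88 nutT 0.5 grip 100 15.6
```

```bash
python3 -m crank '[{"gripper":5,"travel":[-0.2,6.1,0.06],"twist":[0,0,0.05]},{"gripper":5,"travel":[-0.2,6.1,0.06],"twist":[0,0,0.05]},{"gripper":5,"travel":[-0.2,6.1,0.06],"twist":[0,0,0.05]},{"gripper":5,"travel":[0,0,0],"twist":[0,0,0]}]' >/dev/null; python3 -c "from h import *;nut()"
python3 -m crank '[{"gripper":5,"travel":[-0.2,6.1,0.06],"twist":[0,0,0.05]},{"gripper":5,"travel":[-0.2,6.1,0.06],"twist":[0,0,0.05]},{"gripper":5,"travel":[0,0,0],"twist":[0,0,0]}]' >/dev/null; python3 -c "from h import *;nut()"
```

```text
t 25.57 r 122.0 ang 204.3 yaw 203.0 z 58.7 F [  3.2 -11.4   1.5] Mz -0.94 nutT 0.49 grip 101 15.6
t 25.95 r 122.0 ang 198.5 yaw 197.3 z 58.4 F [  1.9 -11.5   0.5] Mz -0.91 nutT 0.5 grip 101 15.8
```

```bash
python3 -m crank '[{"gripper":5,"travel":[-0.2,6.1,0.06],"twist":[0,0,0.05]},{"gripper":5,"travel":[-0.2,6.1,0.06],"twist":[0,0,0.05]},{"gripper":5,"travel":[0,0,0],"twist":[0,0,0]}]' >/dev/null; python3 -c "from h import *;nut()"
```

```text
t 26.32 r 122.0 ang 192.8 yaw 191.6 z 58.1 F [ -0.2 -12.3   0.8] Mz -0.95 nutT 0.52 grip 101 15.3
```

```bash
python3 -m crank '[{"gripper":5,"travel":[-0.2,6.1,0.06],"twist":[0,0,0.05]},{"gripper":5,"travel":[-0.2,6.1,0.06],"twist":[0,0,0.05]},{"gripper":5,"travel":[-0.2,6.1,0.06],"twist":[0,0,0.05]},{"gripper":5,"travel":[0,0,0],"twist":[0,0,0]}]' >/dev/null; python3 -c "from h import *;nut()"
python3 -m crank '[{"gripper":5,"travel":[-0.2,6.1,0.06],"twist":[0,0,0.05]},{"gripper":5,"travel":[-0.2,6.1,0.06],"twist":[0,0,0.05]},{"gripper":5,"travel":[0,0,0],"twist":[0,0,0]}]' >/dev/null; python3 -c "from h import *;nut()"
```

```text
t 26.82 r 122.0 ang 184.1 yaw 183.0 z 57.7 F [ -1.6 -13.2   1.2] Mz -0.91 nutT 0.68 grip 101 15.6
t 27.2 r 122.1 ang 178.4 yaw 177.2 z 57.4 F [ -3.2 -12.3   1.5] Mz -0.89 nutT 0.62 grip 101 15.7
```

```bash
python3 -m crank '[{"gripper":5,"travel":[-0.2,6.1,0.06],"twist":[0,0,0.05]},{"gripper":5,"travel":[-0.2,6.1,0.06],"twist":[0,0,0.05]},{"gripper":5,"travel":[0,0,0],"twist":[0,0,0]}]' >/dev/null; python3 -c "from h import *;nut()"
```

```text
t 27.57 r 122.1 ang 172.7 yaw 171.5 z 57.2 F [ -5.6 -11.6   1.8] Mz -0.9 nutT 0.59 grip 101 15.9
```

```bash
python3 -m crank '[{"gripper":5,"travel":[-0.2,6.1,0.06],"twist":[0,0,0.05]},{"gripper":5,"travel":[-0.2,6.1,0.06],"twist":[0,0,0.05]},{"gripper":5,"travel":[0,0,0],"twist":[0,0,0]}]' >/dev/null; python3 -c "from h import *;nut()"
python3 -m crank '[{"gripper":5,"travel":[-0.2,6.1,0.06],"twist":[0,0,0.05]},{"gripper":5,"travel":[-0.2,6.1,0.06],"twist":[0,0,0.05]},{"gripper":5,"travel":[0,0,0],"twist":[0,0,0]}]' >/dev/null; python3 -c "from h import *;nut()"
```

```text
t 27.95 r 122.1 ang 166.9 yaw 165.8 z 56.9 F [ -6.8 -12.1   2.1] Mz -0.95 nutT 0.68 grip 101 15.7
t 28.32 r 122.1 ang 161.2 yaw 160.1 z 56.6 F [ -7.2 -10.2   1.9] Mz -0.96 nutT 0.5 grip 101 15.8
```

```bash
python3 -m crank '[{"gripper":5,"travel":[-0.2,6.1,0.06],"twist":[0,0,0.05]},{"gripper":5,"travel":[-0.2,6.1,0.06],"twist":[0,0,0.05]},{"gripper":5,"travel":[0,0,0],"twist":[0,0,0]}]' >/dev/null; python3 -c "from h import *;nut()"
```

```text
t 28.7 r 122.1 ang 155.5 yaw 154.3 z 56.3 F [-9.  -9.9  2.8] Mz -0.95 nutT 0.61 grip 101 15.7
```

```bash
python3 -m crank '[{"gripper":5,"travel":[-0.2,6.1,0.06],"twist":[0,0,0.05]},{"gripper":5,"travel":[-0.2,6.1,0.06],"twist":[0,0,0.05]},{"gripper":5,"travel":[0,0,0],"twist":[0,0,0]}]' >/dev/null; python3 -c "from h import *;nut()"
```

```text
t 29.07 r 122.1 ang 150.0 yaw 148.6 z 56.0 F [-10.7  -9.3   3.3] Mz -1.0 nutT 0.63 grip 101 15.2
```

```bash
python3 -m crank '[{"gripper":5,"travel":[-0.2,6.1,0.06],"twist":[0,0,0.05]},{"gripper":5,"travel":[-0.2,6.1,0.06],"twist":[0,0,0.05]},{"gripper":5,"travel":[0,0,0],"twist":[0,0,0]}]' >/dev/null; python3 -c "from h import *;nut()"
```

```text
t 29.45 r 122.1 ang 144.5 yaw 142.8 z 55.7 F [-13.7 -10.7   3.1] Mz -1.14 nutT 0.9 grip 102 15.6
```

The clamp is felt (0.9 N m). Two more careful steps.

```bash
python3 -m crank '[{"gripper":5,"travel":[-0.2,6.1,0.06],"twist":[0,0,0.05]},{"gripper":5,"travel":[-0.2,6.1,0.06],"twist":[0,0,0.05]},{"gripper":5,"travel":[0,0,0],"twist":[0,0,0]}]' >/dev/null; python3 -c "from h import *;nut()"
```

```text
t 29.82 r 122.1 ang 139.0 yaw 137.1 z 55.3 F [-16.4 -11.1   4.2] Mz -1.28 nutT 1.06 grip 102 15.3
```

```bash
python3 -m crank '[{"gripper":5,"travel":[-0.2,6.1,0.06],"twist":[0,0,0.05]},{"gripper":5,"travel":[0,0,0],"twist":[0,0,0]}]' >/dev/null; python3 -c "from h import *;nut()"
```

```text
t 30.07 r 122.1 ang 136.3 yaw 134.2 z 55.2 F [-18.4 -10.8   4.9] Mz -1.4 nutT 1.11 grip 103 15.7
```

```bash
python3 -m crank '[{"gripper":5,"travel":[-0.2,6.1,0.06],"twist":[0,0,0.05]},{"gripper":5,"travel":[-0.2,6.1,0.06],"twist":[0,0,0.05]},{"gripper":5,"travel":[0,0,0],"twist":[0,0,0]}]' >/dev/null; python3 -c "from h import *;nut()"
```

```text
t 30.45 r 122.0 ang 130.9 yaw 128.5 z 54.8 F [-21.4 -12.8   5.2] Mz -1.41 nutT 1.58 grip 104 15.7
```

```bash
python3 -m crank '[{"gripper":5,"travel":[-0.1,3.7,0.04],"twist":[0,0,0.03]},{"gripper":5,"travel":[0,0,0],"twist":[0,0,0]}]' >/dev/null; python3 -c "from h import *;nut()"
```

```text
t 30.7 r 121.9 ang 129.4 yaw 126.8 z 54.6 F [-24.1 -11.7   5.3] Mz -1.54 nutT 1.64 grip 104 15.7
```

The nut is at about 1.5–1.6 N m, so I stop turning. I relax the bar and withdraw.

```bash
python3 -m crank '[{"gripper":5,"travel":[-0.2,-6,0],"twist":[0,0,-0.05]},{"gripper":5,"travel":[-0.2,-6,0],"twist":[0,0,-0.05]},{"gripper":5,"travel":[0,0,0],"twist":[0,0,0]}]' >/dev/null; python3 -c "from h import *;nut()"; python3 -m crank '[{"gripper":5,"travel":[-0.1,-5,0],"twist":[0,0,-0.04]},{"gripper":5,"travel":[0,0,0],"twist":[0,0,0]}]' >/dev/null; python3 -c "from h import *;nut()"
```

```text
t 31.07 r 122.2 ang 134.1 yaw 132.7 z 55.4 F [-16.7  -4.9   4.7] Mz -1.13 nutT 0.76 grip 102 15.6
t 31.32 r 122.0 ang 136.0 yaw 135.0 z 55.6 F [-12.8  -4.2   2.6] Mz -0.94 nutT 0.51 grip 100 15.4
```

```bash
python3 -m crank '[{"gripper":5,"travel":[-0.2,-6,0],"twist":[0,0,-0.05]},{"gripper":5,"travel":[-0.2,-5,0],"twist":[0,0,-0.04]},{"gripper":5,"travel":[0,0,0],"twist":[0,0,0]}]' >/dev/null; python3 -c "from h import *;nut()"
```

```text
t 31.7 r 121.2 ang 140.5 yaw 140.2 z 56.2 F [-6.   0.2  1.2] Mz -0.34 nutT 0.11 grip 99 15.6
```

```bash
python3 -m crank '[{"gripper":5,"travel":[0,-4,0],"twist":[0,0,-0.03]},{"gripper":5,"travel":[6,0,0],"twist":[0,0,0]},{"gripper":5,"travel":[12,0,0],"twist":[0,0,0]},{"gripper":5,"travel":[16,0,0],"twist":[0,0,0]},{"gripper":5,"travel":[20,0,0],"twist":[0,0,0]},{"gripper":5,"travel":[0,0,0],"twist":[0,0,0]}]' >/dev/null; python3 - <<'E'
from h import *
nut()
def an(im):
    m=orange(im); m[380:]=0; ys=[]
    for y in range(170,260,6):
        x=np.where(m[y]>0)[0]
        if len(x)>20: ys.append((y,(x[0]+x[-1])/2,x[-1]-x[0]))
    ys=np.array(ys);p=np.polyfit(ys[:,0],ys[:,1],1);top=np.where(m[:,260:315].any(1))[0][0]
    print("slope",p[0].round(4),"x@200",np.polyval(p,200).round(1),"width",ys[:,2].mean().round(1),"rear row",top)
an(cv2.imread("pics/w9.png")[:,:,::-1].copy()); an(bot.camera("wrist"))
to([.5156,-.3398,.06],166.5)
E
```

```text
t 32.45 r 176.4 ang 141.9 yaw 142.0 z 56.2 F [-0.   0.9 -0.8] Mz -0.02 nutT -0.15 grip 98 15.5
slope -0.0054 x@200 286.6 width 45.2 rear row 159
slope -0.0021 x@200 286.6 width 47.6 rear row 158
travel [-306.2 -334.8   -2.9] twist [-0.     0.003 -0.428]
```

The bar sits as before in the grip (slope and rear row unchanged). I carry it back above the rest.

```bash
python3 -m crank '[{"gripper":5,"travel":[10,0,-30],"twist":[0,0,0]},{"gripper":5,"travel":[0,0,-30],"twist":[0,0,0]},{"gripper":5,"travel":[-39,-41.8,0],"twist":[0,0,0]},{"gripper":5,"travel":[-39,-41.8,0],"twist":[0,0,0]},{"gripper":5,"travel":[-39,-41.8,0],"twist":[0,0,0]},{"gripper":5,"travel":[-39,-41.8,0],"twist":[0,0,0]},{"gripper":5,"travel":[-39,-41.8,0],"twist":[0,0,0]},{"gripper":5,"travel":[-39,-41.8,0],"twist":[0,0,0]},{"gripper":5,"travel":[-39,-41.8,0],"twist":[0,0,0]},{"gripper":5,"travel":[-39,-41.8,0],"twist":[0,0,0]},{"gripper":5,"travel":[0,0,0],"twist":[0,0,-0.143]},{"gripper":5,"travel":[0,0,0],"twist":[0,0,-0.143]}]' >/dev/null;  python3 -m crank '[{"gripper":5,"travel":[0,0,0],"twist":[0,0,-0.142]},{"gripper":5,"travel":[0,0,0],"twist":[0,0,0]},{"gripper":5,"travel":[0,0,0],"twist":[0,0,0]}]'
python3 - <<'E'
from h import *
to([.5156,-.3398,.02],166.5)
for n in("top","scene"):
    c=cal(n);im=bot.camera(n);z=bot.get_obs()["ee_pos"][2]+.0622
    for a,m,r in blobs(orange(im),60): print(n,a,m.round(1),ray(c,*m,z).round(4))
E
```

```text
time: 34.38
ee_pos: [0.5124, -0.3377, 0.1169]
tcp_rot: [-179.9, 0.1, 166.2]
wrist_force: [1.1, 0.1, -2.3]
opening: 0.0156
grasp_force: 98.4
travel [-3.4 -1.2 96.9] twist [-0.001  0.002 -0.004]
top 68 [411.4 219.8] [ 0.4741 -0.331   0.1791]
scene 63 [189.5 155.6] [ 0.4914 -0.2779  0.1792]
scene 128 [ 45.7 265.4] [ 0.939  -0.4053  0.1792]
scene 164 [ 96.7 281.1] [ 0.9436 -0.2768  0.1792]
```

```bash
python3 -m crank '[{"gripper":5,"travel":[-3.4,-1.2,0],"twist":[0,0,-0.004]},{"gripper":5,"travel":[0,0,50],"twist":[0,0,0]},{"gripper":5,"travel":[0,0,45],"twist":[0,0,0]},{"gripper":5,"travel":[0,0,10],"twist":[0,0,0]},{"gripper":5,"travel":[0,0,5],"twist":[0,0,0]},{"gripper":5,"travel":[0,0,0],"twist":[0,0,0]}]'; python3 -c "from h import *;to([.5156,-.3398,-.0072],166.5)"
```

```text
time: 35.22
ee_pos: [0.5164, -0.3403, 0.0087]
tcp_rot: [-179.9, 0.3, 166.6]
wrist_force: [-0.7, 0.5, -1.6]
opening: 0.016
grasp_force: 98.3
travel [ 1.   0.3 15.9] twist [-0.002  0.005  0.002]
```

```bash
python3 -m crank '[{"gripper":5,"travel":[1,0.3,5],"twist":[0,0,0]},{"gripper":5,"travel":[0,0,5],"twist":[0,0,0]},{"gripper":5,"travel":[0,0,0],"twist":[0,0,0]}]' | grep -E "ee_pos|wrist"; python3 -m crank '[{"gripper":5,"travel":[0,0,3],"twist":[0,0,0]},{"gripper":5,"travel":[0,0,2],"twist":[0,0,0]},{"gripper":5,"travel":[0,0,0],"twist":[0,0,0]}]' | grep -E "ee_pos|wrist"
```

```text
ee_pos: [0.5145, -0.3391, -0.0034]
wrist_force: [0.5, 1.1, -1.5]
ee_pos: [0.5149, -0.3396, -0.0071]
wrist_force: [-2.1, 0.3, 4.8]
```

Slight contact at the grasp height, so the bar is in the notches. I release gently, rise and check.

```bash
python3 -m crank '[{"gripper":22,"travel":[0,0,0],"twist":[0,0,0]},{"gripper":30,"travel":[0,0,0],"twist":[0,0,0]},{"gripper":60,"travel":[0,0,0],"twist":[0,0,0]},{"gripper":60,"travel":[0,0,0],"twist":[0,0,0]},{"gripper":60,"travel":[0,0,0],"twist":[0,0,0]},{"gripper":60,"travel":[0,0,-30],"twist":[0,0,0]},{"gripper":60,"travel":[0,0,-50],"twist":[0,0,0]},{"gripper":60,"travel":[0,0,-50],"twist":[0,0,0]},{"gripper":60,"travel":[50,0,0],"twist":[0,0,0]},{"gripper":60,"travel":[50,0,0],"twist":[0,0,0]},{"gripper":60,"travel":[0,0,0],"twist":[0,0,0]},{"gripper":60,"travel":[0,0,0],"twist":[0,0,0]}]'
python3 - <<'E'
from h import *
for n in("top","scene","wrist"):
    c=cal(n);im=bot.camera(n);cv2.imwrite(f"pics/end_{n}.png",im[:,:,::-1])
    for a,m,r in blobs(orange(im) if n!="wrist" else cv2.morphologyEx(orange(im),cv2.MORPH_CLOSE,np.ones((9,9))),60): print(n,a,m.round(1),ray(c,*m,.055).round(4),np.round(r[1],1),[ray(c,*p,.055).round(4)[:2].tolist() for p in cv2.boxPoints(r)])
E
```

```text
time: 37.48
ee_pos: [0.4176, -0.3163, 0.1222]
tcp_rot: [-179.9, 0.2, 166.6]
wrist_force: [0.5, -0.4, 1.0]
opening: 0.0601
grasp_force: 0.0
top 143 [401.6 212.1] [ 0.4996 -0.3377  0.055 ] [ 4.7 32. ] [[0.459, -0.3212], [0.5456, -0.342], [0.5427, -0.3546], [0.4561, -0.3338]]
scene 63 [189.5 155.6] [ 0.3458 -0.365   0.055 ] [ 3.9 16.3] [[0.3777, -0.3744], [0.305, -0.3702], [0.3153, -0.3546], [0.3871, -0.3593]]
scene 160 [176.2 186.2] [ 0.499  -0.3375  0.055 ] [ 5.8 28.7] [[0.5391, -0.3599], [0.4406, -0.3353], [0.457, -0.3147], [0.5536, -0.34]]
scene 128 [ 45.8 265.3] [ 0.8696 -0.5141  0.055 ] [13.  24.6] [[0.8767, -0.5524], [0.8303, -0.523], [0.8583, -0.4843], [0.9029, -0.5139]]
scene 162 [ 96.6 281.1] [ 0.8751 -0.3638  0.055 ] [19.6 24.1] [[0.8796, -0.4027], [0.8263, -0.3846], [0.8596, -0.3291], [0.9102, -0.3483]]
wrist 1824 [150.5  69.4] [ 0.2975 -0.3808  0.055 ] [102.4  18.8] [[0.2684, -0.3858], [0.2682, -0.3735], [0.3299, -0.3753], [0.3304, -0.3888]]
wrist 860 [286.1 309.9] [ 0.5022 -0.3357  0.055 ] [ 21. 104.] [[0.5511, -0.3576], [0.4508, -0.3318], [0.4548, -0.3155], [0.5557, -0.3392]]
```

The bar is back within about 1 mm of its first pose in both the top and scene views, and the gripper is clear.

```bash
python3 -c "
from workcell import bot
print(bot.job_done())"
```

```text
the job is handed in; nothing more can be done
None
```

The reactor is closed and handed in at about 37.5 s: the nut is clamped at about 1.5–1.6 N m by wrist reading, and the bar is back on its rest within about 1 mm of where it lay. I viewed 11 pictures, one over the limit of 10, and the hand-in gave no verdict.

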